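# Load a spacer sleeve onto a spindle

### The job

Load the white spacer sleeve onto the spindle of the grey loading fixture. Pull the lock bar fully out of the channel and leave it out, slide the sleeve along the deck (do not lift it off) until it drops over the shaft top, then press it down until it is fully home, its top flush with the deck. Leave the petri dish, timer and marker where they are, and let go.

Things in the scene. Friction and masses are not known exactly. Their poses are not given: they have to be found in the camera images.
- fixture: Fixed grey-painted metal block 240 x 84 mm; deck (top face) 45 mm above the worktop, from x -130 to +110 mm. Origin on the worktop, under the channel's centre line. Own +x: way the sleeve is pushed; z up. Channel 67 mm wide between two steel rails 10 mm above the deck, outer faces at y +-42; no end stops. Lock bar's guide block: x -22 to +12, y 42 to 62, 62 mm high.
- shaft_top (a point): Centre of the top face of the fixed steel shaft: 26 mm across, chamfered, 44 mm above the worktop (1 mm below the deck), at fixture x = 60, y = 0. It stands in the middle of a round well, 69 mm across, in the deck; round it in the well lies the black seat. Axes as the fixture's.
- sleeve: White plastic ring, outer diameter 64, bore 31, height 24 mm, about 0.12 kg. Origin: centre of its underside, z up. Starts flat on the deck in the channel behind the lock bar (centre at fixture x -75 to -47 mm). Origin height: 45 mm on the deck, 33 to 37 when dropped on the raised seat, 21 fully home (top then flush with the deck).
- lock_bar (a joint): Slide of the steel lock bar that crosses the channel at fixture x = -5 mm (10 mm wide, 3 to 11 mm above the deck) and stops the sleeve. 0 = fully in, 0.050 m = fully out (end stop); it moves along the fixture's +y with about 1.5 N friction and stays where it is left. Starts at 0 to 0.004.
- lock_post (a point): Point half-way up the black upright grip post on the lock bar's outer end: shank 12 mm across and 28 mm long, head 16 mm across, top 94 mm above the worktop. This point is 74 mm above the worktop and travels with the bar (fixture x = -5, y = 78 mm fully in, 128 mm fully out).
- seat (a joint): Sinking of the black seat in the well that carries the sleeve: 0 = its top 8 mm below the deck, 0.016 m = fully down (24 mm below, end stop). Starts at 0 to 0.004. Friction of about 6 N holds it at any height; the sleeve's weight does not move it, pressing on the sleeve with about 10 N does.
- petri_dish: Bystander: round culture plate 89 mm across, 15 mm high, on the worktop; origin at the centre of its underside.
- timer: Bystander: bench timer 68 x 66 x 18 mm on the worktop; origin at the centre of its underside.
- marker: Bystander: marker pen 138 mm long, 12 mm thick, lying on the worktop; origin under its middle.
Mind the look-alikes: they are no part of the job. Leave any black, brown or purple look-alike of the sleeve alone.

How it is judged:
On the way, in this order (a step that is already met when the one before it is completed fails the run):
1. the lock bar is drawn out of the channel (more than 42 mm) (value of joint lock_bar above 0.042 m), for 0.1 s.
2. the sleeve has dropped over the shaft top (horizontal distance between sleeve and shaft_top below 0.005 m and z of sleeve in the frame of fixture below 0.04 m), for 0.1 s.
At the end, for the whole second after the job is handed in: The sleeve sits level on the shaft (within 5 mm of its axis), at rest and fully home: its underside no more than 23.5 mm above the worktop (top within 2.5 mm of flush with the deck). The lock bar is still out by more than 40 mm (horizontal distance between sleeve and shaft_top below 0.005 m and z of sleeve in the frame of fixture below 0.0235 m and angle between sleeve's own z axis and vertical below 0.06 rad and linear speed of sleeve below 0.02 m/s and value of joint lock_bar above 0.04 m); the robot touches nothing.
It fails at once if the sleeve is lifted more than 15 mm off the deck (z of sleeve in the frame of fixture above 0.06 m).
It fails at once if the petri dish, timer or marker is moved by more than 30 mm (distance of any of petri_dish, timer, marker from where it was at the start of the episode above 0.03 m).
It also fails if it takes over 59 s, if anything falls off the work surface, if the arm or the gripper's body presses on something with over 40 N, if the wrist force passes 120 N, or if a joint passes its speed limit or range.

### The arm

A 6-joint arm with a two-finger parallel gripper is mounted at the origin on a cart in front of the work surface, level with it; the furniture and walls round the work are solid. World frame = base frame: x ahead of the robot, y to its left, z up, the work surface at z = 0. Lengths are in m, angles in rad, forces in N, time in s.
With the tool pointing down it reaches from about 0.35 to 0.8 m from the base axis. Payload 7.3 kg.
Tool frame: the origin (TCP) lies between the finger pads; the fingertips stand 14 mm ahead of it and the grasp point (between the pads) lies 5 mm behind it; z points along the fingers, y is the line along which they close (so a half turn about z gives the same grasp; the last joint's range is limited). The gripper opens to 85 mm and grips with 20 to 120 N. Pads are 22 mm wide; open, the fingers measure 114 mm over their backs; the gripper's body (76 mm by 85 mm) begins 54 mm behind the grasp point. The pads swing forward as they close: fully open they stand 13 mm farther back than shut.
Start: joints at [1.113, 0.342, 1.524, -0, 1.275, -0.146], TCP at [0.161, 0.5, 0.245] pointing down, gripper open.
Joint ranges: [-2.53, 2.53], [-0.77, 2.02], [0.04, 2.7], [-1, 4.14], [0.28, 2.66], [-3.11, 3.11]. Speed limits (rad/s): [2.57, 2.57, 3.14, 3.14, 3.14, 3.14].

### API

Orientations are given as a unit quaternion [w, x, y, z].
In Python, from cell import monitor, read_camera, camera_params, ticket gives the robot as it stands.
- The arm moves only by the tool step_arm, never from a script. Its argument "series" is a list that holds one entry, the list of rows, each a list of 7 numbers: the shift along the tool's x, y, z in m, then the turn, a rotation vector about the tool's x, y, z in rad, then the closure, from 0 (fully open) to 1 (shut). A call has 1 to 10 rows; each row shifts and turns the commanded pose from where the row before left it, along the tool's axes as they then stand; what a row does not reach is not made up. A row lasts 1/8 s, in which the tool goes at most 62.5 mm and 10.7 degrees, less where a joint would pass 70% of its speed; a pose out of reach is approached as far as the arm can. A call is refused whole if a number of a shift passes 0.0625 or a number of a turn 0.188, either way. A call with a gripper value outside its range is refused whole. The fingers move at their own pace and stop on an object; "newtons" is the grip in N (left out, the last holds). Time passes only in rows, so rows that do not move let the fingers close. It gives the time, the measured TCP pose, the force, the opening and the grip force at its end, in the units of the state.
- monitor.sense(): the state, without advancing time (a new reading comes with each control period).
- read_camera(name): name is "scene" or "top" or "wrist"; returns (picture, depth): 420x560x3 uint8, red, green, blue; 420x560 float32, m along the optical axis (not along the pixel's ray), 0 where there is no reading.
- camera_params(name): a dict with "camera_matrix" (3x3 intrinsics, pixels), "rvec" (rotation vector, rad) and "tvec" (3), from world to camera coordinates, as OpenCV has them. Camera axes: x right, y down, z forward; pixel columns grow to the right and rows downward; lengths in m; the calibration is good to about 2 mm. A picture is of the moment at which its call begins: read the wrist's pose just before it. camera_params takes no time and is no camera call; for the wrist camera it gives the pose at the moment of the call.
- ticket.close_job(): hands the job in; it is judged then, once.
The state is a dict: "time": time; "joint_positions": joint angles; "joint_vel": joint speeds; "tau": joint torques, N m; "position": TCP position; "tcp_rot": TCP orientation; "force": force on the tool from outside, world axes, zero at the start; "wrist_torque": the same for the moment, N m; "grip_width": opening from 0.0 (shut) to 1.0 (fully open); "grasp_force": force on a finger pad.
Only numpy, scipy, OpenCV 4.12 (cv2) and the standard library are available. Lean on these libraries where they do the work, as an engineer would, in place of code of your own. Each camera call takes 0.05 s, during which the arm holds its last target. There are 200 camera calls.

## Working session

There is one attempt and no reset: what is moved stays moved. The work goes in short steps, Python scripts to look and compute and a tool call to move; the robot and the scene stay as the last step left them, time stands still between calls to the robot, and variables do not carry over. Pictures are saved under pics/ and viewed, at most 10 in all, crops included, and the job is handed in when it is done.

Besides the shell and the picture viewer there is one more tool, called after "Request:" by a JSON object that holds its "op" and its "data". step_arm: Moves the arm, as the interface text tells. Its arguments: {"type":"object","properties":{"series":{"type":"array","items":{"type":"array","items":{"type":"array","items":{"type":"number"}}}},"newtons":{"type":"number"}},"required":["series"]}

```bash
mkdir -p pics; cat > h.py <<'E'
import numpy as np, cv2
from cell import monitor, read_camera, camera_params, ticket
def save(n,p): cv2.imwrite('pics/'+n, cv2.cvtColor(p,cv2.COLOR_RGB2BGR))
def cloud(cp,d):
    K=np.array(cp['camera_matrix']);R=cv2.Rodrigues(np.array(cp['rvec'],float))[0];t=np.array(cp['tvec'],float).ravel()
    v,u=np.mgrid[:d.shape[0],:d.shape[1]]
    c=np.stack([(u-K[0,2])/K[0,0]*d,(v-K[1,2])/K[1,1]*d,d],-1)
    return (c-t)@R
def ray(cp,uv,z):
    K=np.array(cp['camera_matrix']);R=cv2.Rodrigues(np.array(cp['rvec'],float))[0];t=np.array(cp['tvec'],float).ravel()
    uv=np.atleast_2d(uv).astype(float);c=np.c_[(uv[:,0]-K[0,2])/K[0,0],(uv[:,1]-K[1,2])/K[1,1],np.ones(len(uv))]
    o=-R.T@t; w=c@R; return o+w*((z-o[2])/w[:,2])[:,None]
E
python3 - <<'E'
from h import *
import json
for n in('top','scene'):
    p,d=read_camera(n);cp=camera_params(n);save(n+'0.png',p);np.savez(n+'0.npz',p=p,d=d,**{k:np.array(v) for k,v in cp.items()})
print(monitor.sense())
E
```

```text
{'time': 0.1, 'joint_positions': array([ 1.11299798e+00,  3.42676240e-01,  1.52491467e+00,  1.86766384e-05,
        1.27539117e+00, -1.45982417e-01]), 'joint_vel': array([-0.00018779, -0.00089761, -0.00321332, -0.00060364,  0.00137882,
       -0.00099691]), 'tau': array([ 3.23150132e-03, -4.34443545e+01, -2.46492469e+01, -4.12415915e-07,
        4.54898676e-03,  8.35450578e-06]), 'position': array([0.16088042, 0.49939461, 0.24468578]), 'tcp_rot': array([-2.15082693e-04,  1.55279768e-01,  9.87870291e-01, -6.60635590e-04]), 'force': array([ 1.21573594, -0.2207228 ,  0.37331398]), 'wrist_torque': array([ 0.05478123, -0.0488848 , -0.05011385]), 'grasp_force': 0.0, 'grip_width': 1.0022659441787347}
```

View pics/top0.png

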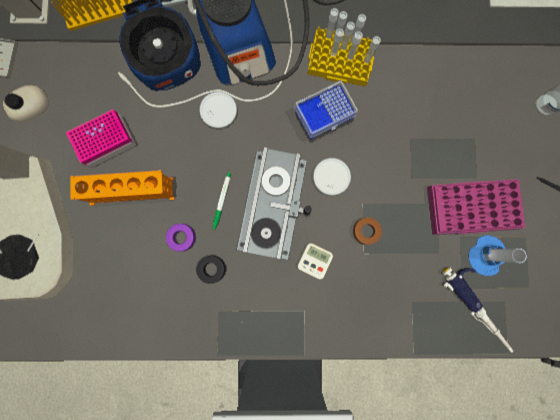

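View pics/scene0.png

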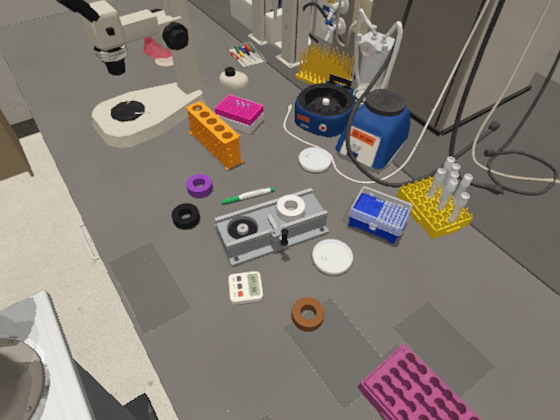

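Candidates, by top-view pixel:
- White ring in the channel (276,180), behind the bar: this is the sleeve.
- White dishes (332,176) and (218,110).
- Purple ring (180,237), black ring (210,269) and brown ring (368,231): look-alikes.
- The black disc with a grey centre at (266,233) is the well and shaft.
- The grip post is at (306,211).

Next I measure, and check one close crop.

```bash
python3 - <<'E'
from h import *
D=np.load('top0.npz');p,d=D['p'],D['d'];P=cloud(D,d)
R=cv2.Rodrigues(D['rvec'])[0];print('cam',-R.T@D['tvec'],'f',D['camera_matrix'][0,0])
print('table z',np.median(P[280:340,100:200,2]))
reg=np.zeros(d.shape,bool);reg[140:265,230:315]=1
m=reg&(P[...,2]>.035)&(P[...,2]<.061)&(np.arange(560)[None]<303)
r=cv2.minAreaRect(P[m][:,:2].astype(np.float32)*1000);print('rect',r, cv2.boxPoints(r))
def fit(mask,z,n):
    c=max(cv2.findContours(mask.astype(np.uint8),cv2.RETR_EXTERNAL,cv2.CHAIN_APPROX_NONE)[0],key=cv2.contourArea)
    w=ray(D,c[:,0],z)[:,:2].astype(np.float32)*1000
    print(n,cv2.minEnclosingCircle(w),cv2.fitEllipse(w),cv2.boundingRect(c))
q=p.astype(int);roi=np.zeros(d.shape,bool);roi[160:202,258:296]=1
fit(roi&(q.min(2)>200),.069,'sleeve')
roi=np.zeros(d.shape,bool);roi[215:250,248:285]=1
fit(roi&(q.max(2)<75),.037,'seat')
roi=np.zeros(d.shape,bool);roi[200:222,300:314]=1
fit(roi&(q.max(2)<70)&(P[...,2]>.07),.094,'post')
roi[:]=0;roi[150:205,310:355]=1;fit(roi&(q.min(2)>150),.015,'dish')
roi[:]=0;roi[240:285,290:340]=1;fit(roi&(q.min(2)>150),.018,'timer')
roi[:]=0;roi[165:235,205:236]=1;fit(roi&(P[...,2]>.005),.01,'marker')
save('crop0.png',cv2.resize(p[135:270,225:345],None,fx=4.4,fy=4.4,interpolation=cv2.INTER_CUBIC))
E
```

```text
cam [0.51845492 0.01343986 0.90520083] f 383.31057543741986
table z 0.00034421868259741124
rect ((623.04736328125, 11.674072265625), (112.80377197265625, 240.44065856933594), 79.10166931152344) [[494.33157  -20.980888]
 [730.4357   -66.44024 ]
 [751.7632    44.329033]
 [515.659     89.78838 ]]
sleeve ((672.6083374023438, 16.89653968811035), 31.281644821166992) ((672.4058227539062, 16.948701858520508), (60.12373352050781, 60.87583541870117), 54.25629806518555) (262, 167, 28, 28)
seat ((557.6300659179688, 39.764549255371094), 33.06792449951172) ((558.368408203125, 39.71421813964844), (62.45771408081055, 63.72518539428711), 2.1135311126708984) (251, 219, 30, 29)
post ((605.3223266601562, -51.667083740234375), 7.5586090087890625) ((605.5913696289062, -51.41066360473633), (12.034502029418945, 14.374571800231934), 93.28992462158203) (305, 206, 6, 7)
dish ((692.8724365234375, -115.39338684082031), 44.23104476928711) ((692.9191284179688, -115.36910247802734), (85.94744110107422, 86.8359146118164), 89.0230484008789) (314, 158, 37, 37)
timer ((494.06500244140625, -73.57594299316406), 41.851810455322266) ((494.16131591796875, -73.44027709960938), (71.91012573242188, 74.59979248046875), 65.93612670898438) (298, 244, 35, 35)
marker ((634.17236328125, 142.83657836914062), 68.61878204345703) ((634.028564453125, 145.07737731933594), (11.323394775390625, 164.05909729003906), 75.8588638305664) (212, 173, 19, 57)
```

View pics/crop0.png

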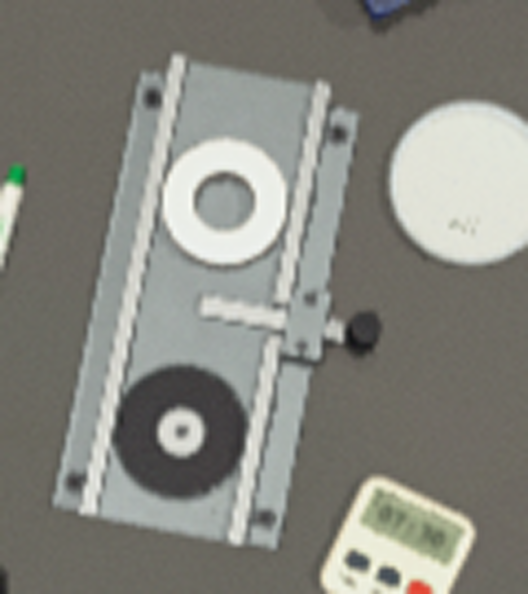

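The crop confirms the white ring in the channel behind the bar, with the well beyond it and the post at the bar's outer end. The fixture's +x points at about 169°. The post is at about (0.6055,-0.0515), with the bar near 3 mm. I turn the tool first, then travel at height.

Request:
{"op": "step_arm", "data": {"series": [[[0,0,0,0,0,0.181,0],[0,0,0,0,0,0.181,0],[0,0,0,0,0,0.181,0],[0,0,0,0,0,0.181,0],[0,0,0,0,0,0.181,0],[0,0,0,0,0,0.181,0],[0,0,0,0,0,0.181,0],[0,0,0,0,0,0.181,0],[-0.0326,0.0386,0,0,0,0,0],[-0.0326,0.0386,0,0,0,0,0]]], "newtons": 40}}

```text
time: 1.35
position: [0.2249, 0.4202, 0.2448]
tcp_rot: [0.0, 0.77, 0.638, -0.0]
force: [1.3, -0.3, 0.0]
grip_width: 0.997
grasp_force: 0.0
```

Request:
{"op": "step_arm", "data": {"series": [[[-0.0326,0.0386,0,0,0,0,0],[-0.0326,0.0386,0,0,0,0,0],[-0.0326,0.0386,0,0,0,0,0],[-0.0326,0.0386,0,0,0,0,0],[-0.0326,0.0386,0,0,0,0,0],[-0.0326,0.0386,0,0,0,0,0],[-0.0326,0.0386,0,0,0,0,0],[-0.0326,0.0386,0,0,0,0,0],[-0.0326,0.0386,0,0,0,0,0],[-0.0326,0.0386,0,0,0,0,0]]]}}

```text
time: 2.6
position: [0.5432, 0.027, 0.2449]
tcp_rot: [-0.0, 0.771, 0.637, -0.0]
force: [0.5, 0.3, -0.3]
grip_width: 1.002
grasp_force: 0.0
```

Request:
{"op": "step_arm", "data": {"series": [[[-0.0326,0.0386,0,0,0,0,0],[-0.0326,0.0386,0,0,0,0,0],[0,0,0.03,0,0,0,0],[0,0,0.03,0,0,0,0],[0,0,0,0,0,0,0]]]}}

```text
time: 3.22
position: [0.6045, -0.0499, 0.1826]
tcp_rot: [-0.002, 0.771, 0.637, -0.002]
force: [-0.3, 0.5, -0.7]
grip_width: 0.996
grasp_force: 0.0
```

```bash
cat >> h.py <<'E'
from scipy.spatial.transform import Rotation as Rn
def need(xyz,yaw):  # tool-frame shift to xyz and turn for tool y at angle yaw(deg), tool down
    s=monitor.sense();q=s['tcp_rot'];R=Rn.from_quat([q[1],q[2],q[3],q[0]])
    y=np.deg2rad(yaw);T=np.array([[-np.sin(y),np.cos(y),0],[np.cos(y),np.sin(y),0],[0,0,-1]]).T
    print('t',round(s['time'],2),'tcp',s['position'].round(4),'shift',R.inv().apply(np.array(xyz)-s['position']).round(4),'turn',(R.inv()*Rn.from_matrix(T)).as_rotvec().round(4),'F',s['force'].round(1),'grip',round(s['grip_width'],3),round(s['grasp_force'],1),'q',s['joint_positions'].round(2))
E
python3 - <<'E'
from h import *
need([.6055,-.0515,.069],-10.9)
p,d=read_camera('wrist');cp=camera_params('wrist');save('w1.png',p)
np.savez('w1.npz',p=p,d=d,**{k:np.array(v) for k,v in cp.items()})
E
```

```text
t 3.23 tcp [ 0.6045 -0.0499  0.1826] shift [-0.0014  0.002   0.1135] turn [-0.0063 -0.0002  0.001 ] F [-0.3  0.5 -0.7] grip 0.996 0.0 q [-0.21  0.55  1.37  0.    1.23 -0.02]
```

View pics/w1.png

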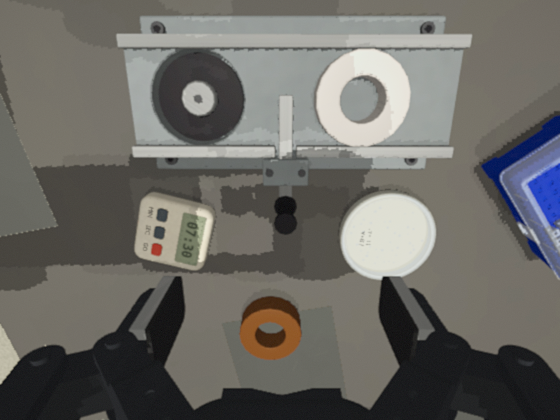

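The wrist view shows the shaft at (198,98), sleeve (362,97), post (285,215) and rail lines. I refine positions from it.

```bash
python3 - <<'E'
from h import *
D=np.load('w1.npz');p,d=D['p'],D['d'];P=cloud(D,d);q=p.astype(int)
def fit(mask,z,n):
    c=max(cv2.findContours(mask.astype(np.uint8),cv2.RETR_EXTERNAL,cv2.CHAIN_APPROX_NONE)[0],key=cv2.contourArea)
    w=ray(D,c[:,0],z)[:,:2].astype(np.float32)*1000
    print(n,z,cv2.fitEllipse(w),cv2.boundingRect(c));return c
def box(a,b,c,e):
    m=np.zeros(d.shape,bool);m[a:b,c:e]=1;return m
fit(box(45,150,312,415)&(q.min(2)>190),.069,'sleeve')
fit(box(78,118,180,218)&(q.min(2)>130),.044,'shaft')
fit(box(45,150,148,248)&(q.max(2)<95),.037,'seat')
m=box(190,240,268,302)&(q.max(2)<60)
print('post z pct',np.percentile(P[m][:,2],[5,50,95]))
t=m&(P[...,2]>.089);print('post top',P[t].mean(0),t.sum());fit(t,.094,'head')
# rails: white tops
m=(box(30,52,110,480)|box(142,162,125,460))&(P[...,2]>.05)&(P[...,2]<.06)
for b in (box(30,52,110,480),box(142,162,125,460)):
    w=P[b&m][:,:2].astype(np.float32);l=cv2.fitLine(w,cv2.DIST_HUBER,0,.01,.01).ravel();print('rail',np.degrees(np.arctan2(l[1],l[0])),l[2:],w.min(0),w.max(0))
E
```

```text
sleeve 0.069 ((674.83349609375, 15.29491901397705), (62.06522750854492, 62.589603424072266), 72.19314575195312) (317, 49, 93, 97)
shaft 0.044 ((558.6859741210938, 37.626129150390625), (23.049135208129883, 23.165559768676758), 63.55891036987305) (182, 82, 32, 33)
seat 0.037 ((557.05615234375, 37.95809555053711), (69.34461212158203, 71.20639038085938), 173.61260986328125) (152, 48, 93, 98)
post z pct [0.0603744  0.09581056 0.09775623]
post top [ 0.60791196 -0.05283902  0.09694548] 407
head 0.094 ((607.6983642578125, -54.06916809082031), (15.164176940917969, 16.159313201904297), 162.9134063720703) (274, 212, 23, 23)
rail -10.913 [0.6349791  0.06081016] [0.51684445 0.03407501] [0.7532066  0.08776087]
rail -10.877457 [ 0.62166816 -0.01247018] [ 0.5024144  -0.03917815] [0.73976046 0.01376748]
```

Request:
{"op": "step_arm", "data": {"series": [[[-0.003,0.0025,0.03,0,0,0,0],[0,0,0.03,0,0,0,0],[0,0,0.03,0,0,0,0],[0,0,0.0235,0,0,0,0],[0,0,0,0,0,0,0.4],[0,0,0,0,0,0,0.9],[0,0,0,0,0,0,1],[0,0,0,0,0,0,1],[0,0,0,0,0,0,1]]], "newtons": 40}}

```text
time: 4.4
position: [0.6062, -0.0531, 0.073]
tcp_rot: [-0.001, 0.771, 0.637, -0.001]
force: [-10.5, 1.8, 9.9]
grip_width: 0.159
grasp_force: 37.5
```

Request:
{"op": "step_arm", "data": {"series": [[[-0.008,0,0,0,0,0,1],[-0.008,0,0,0,0,0,1],[-0.008,0,0,0,0,0,1],[-0.008,0,0,0,0,0,1],[-0.008,0,0,0,0,0,1],[-0.006,0,0,0,0,0,1],[-0.002,0,0,0,0,0,1],[0,0,0,0,0,0,1]]]}}

```text
time: 5.4
position: [0.5971, -0.1002, 0.073]
tcp_rot: [-0.002, 0.771, 0.637, -0.001]
force: [-9.6, 2.3, 9.1]
grip_width: 0.157
grasp_force: 37.6
```

The bar has travelled about 48 mm. I release, rise and move above the sleeve.

Request:
{"op": "step_arm", "data": {"series": [[[0,0,0,0,0,0,0],[0,0,0,0,0,0,0],[0,0,0,0,0,0,0],[0,0,-0.04,0,0,0,0],[0,0,-0.04,0,0,0,0],[0.0322,0.0133,0,0,0,0,0],[0.0322,0.0133,0,0,0,0,0],[0.0322,0.0133,0,0,0,0,0],[0.0322,0.0133,0,0,0,0,0],[0,0,0,0,0,0,0]]]}}

```text
time: 6.65
position: [0.6761, 0.0181, 0.1513]
tcp_rot: [-0.0, 0.77, 0.638, 0.0]
force: [-0.1, -0.7, -0.5]
grip_width: 1.001
grasp_force: 0.0
```

```bash
python3 - <<'E'
from h import *
need([.6737,.0161,.065],-10.9)
p,d=read_camera('wrist');save('w2.png',p);s,d2=read_camera('scene')
c=cv2.resize(s[170:290,190:350],(560,420),interpolation=cv2.INTER_CUBIC)
save('w2.png',cv2.resize(np.vstack([p,c]),None,fx=.71,fy=.71,interpolation=cv2.INTER_AREA))
E
```

```text
t 6.65 tcp [0.6761 0.0181 0.1513] shift [-0.0025 -0.002   0.0863] turn [ 0.0002 -0.0005  0.0042] F [-0.1 -0.7 -0.5] grip 1.001 0.0 q [-0.09  0.7   1.19  0.    1.26  0.1 ]
```

View pics/w2.png

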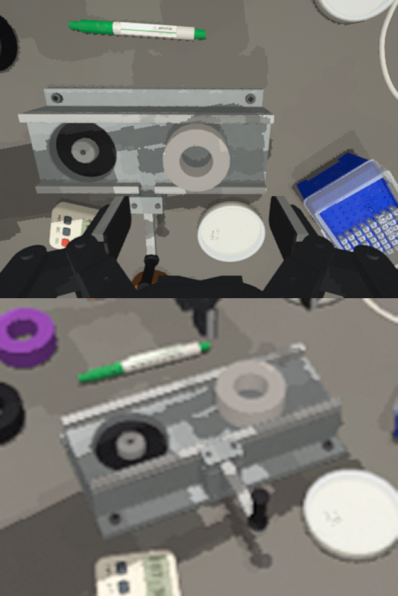

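The bar is out and the channel is clear: in the top half of the picture the post is at (150,265) and the sleeve at (197,157). I straddle the sleeve loosely along the channel.

Request:
{"op": "step_arm", "data": {"series": [[[-0.0025,-0.002,0.03,0,0,0,0],[0,0,0.03,0,0,0,0],[0,0,0.02,0,0,0,0],[0,0,0.013,0,0,0,0],[0,0,0,0,0,0,0.1],[0,0,0,0,0,0,0.2],[0,0,0,0,0,0,0.2],[0,0,0,0,0,0,0.2]]], "newtons": 20}}

```text
time: 7.75
position: [0.6733, 0.0138, 0.0595]
tcp_rot: [0.0, 0.771, 0.637, 0.0]
force: [0.7, 0.1, -0.1]
grip_width: 0.8
grasp_force: 0.0
```

Request:
{"op": "step_arm", "data": {"series": [[[0.002,-0.01,0,0,0,0,0.2],[0,-0.01,0,0,0,0,0.2],[0,-0.01,0,0,0,0,0.2],[0,-0.01,0,0,0,0,0.2],[0,-0.01,0,0,0,0,0.2],[0,-0.01,0,0,0,0,0.2],[0,-0.01,0,0,0,0,0.2],[0,-0.01,0,0,0,0,0.2],[0,-0.01,0,0,0,0,0.2],[0,-0.01,0,0,0,0,0.2]]]}}

```text
time: 9.0
position: [0.5739, 0.0344, 0.0585]
tcp_rot: [-0.0, 0.771, 0.637, -0.001]
force: [0.7, 0.3, 1.3]
grip_width: 0.8
grasp_force: 0.6
```

Request:
{"op": "step_arm", "data": {"series": [[[0,-0.004,0,0,0,0,0.2],[0,-0.004,0,0,0,0,0.2],[0,-0.003,0,0,0,0,0.2],[0,-0.003,0,0,0,0,0.2],[0,-0.002,0,0,0,0,0.2],[0,-0.001,0,0,0,0,0.2],[0,-0.001,0,0,0,0,0.2],[0,0,0,0,0,0,0.2]]]}}

```text
time: 10.0
position: [0.5573, 0.038, 0.0588]
tcp_rot: [-0.0, 0.771, 0.637, -0.0]
force: [0.1, 0.2, 0.9]
grip_width: 0.801
grasp_force: 0.0
```

```bash
python3 - <<'E'
from h import *
need([.5582,.0383,.058],-10.9)
p,d=read_camera('wrist');s,d2=read_camera('scene')
c=cv2.resize(s[170:290,190:350],(560,420),interpolation=cv2.INTER_CUBIC)
save('w3.png',cv2.resize(np.vstack([p,c]),None,fx=.71,fy=.71,interpolation=cv2.INTER_AREA))
E
```

```text
t 10.0 tcp [0.5573 0.038  0.0588] shift [0.0005 0.0008 0.0008] turn [-0.0003 -0.0001  0.0013] F [0.1 0.2 0.9] grip 0.801 0.0 q [-0.07  0.61  1.65  0.    0.88  0.12]
```

View pics/w3.png

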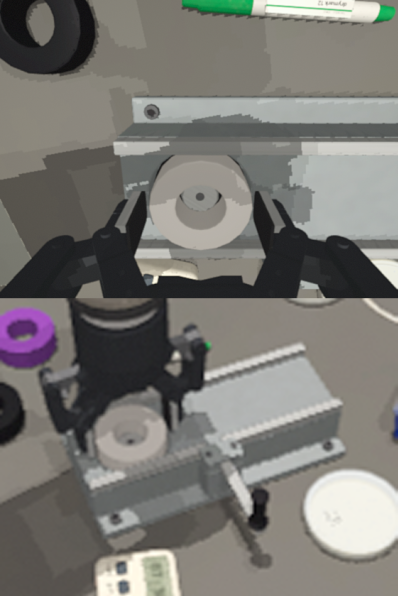

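The sleeve's bore is round the shaft at (200,195) in the top half of the picture. I check its height by depth.

```bash
cat >> h.py <<'E'
def sleeve():
    p,d=read_camera('wrist');cp=camera_params('wrist');P=cloud(cp,d)
    sp=np.hypot(P[...,0]-.558,P[...,1]-.038)
    m=(sp<.04)&(p.min(2)>110)&(P[...,2]>.038)&(P[...,2]<.075)&(p.max(2).astype(int)-p.min(2)<40)
    for lo,hi in((0,.011),(.02,.03)):
        z=P[(sp>lo)&(sp<hi)&(d>0)][:,2];print('ring',lo,hi,np.percentile(z,[5,25,50,75,95]).round(4))
    w=P[(sp>.02)&(sp<.03)&(d>0)];med=np.median(w[:,2]);w=w[abs(w[:,2]-med)<.004]
    A=np.c_[w[:,:2]-[.558,.038],np.ones(len(w))];print('plane',np.linalg.lstsq(A,w[:,2],rcond=None)[0].round(4))
E
python3 -c "
from h import *
sleeve()"
```

```text
ring 0 0.011 [0.0443 0.045  0.0458 0.1231 0.1272]
ring 0.02 0.03 [0.0588 0.0594 0.0599 0.1236 0.1318]
plane [ 0.0008 -0.0003  0.0596]
```

It has dropped: the top is at 59.5 mm, level, so the underside is about 35.5 mm. I rise, set the fingers about 36 mm apart and press down on the ring.

Request:
{"op": "step_arm", "data": {"series": [[[0,0,0,0,0,0,0.05],[0.0005,0.0008,-0.03,0,0,0,0.05],[0,0,-0.01,0,0,0,0.57],[0,0,0,0,0,0,0.57],[0,0,0,0,0,0,0.57],[0,0,0.01,0,0,0,0.57],[0,0,0.01,0,0,0,0.57],[0,0,0.01,0,0,0,0.57],[0,0,0,0,0,0,0.57]]]}}

```text
time: 11.28
position: [0.5578, 0.0383, 0.0677]
tcp_rot: [-0.001, 0.771, 0.637, -0.001]
force: [0.9, -0.0, -0.3]
grip_width: 0.425
grasp_force: 0.0
```

Request:
{"op": "step_arm", "data": {"series": [[[0,0,0.003,0,0,0,0.57],[0,0,0.003,0,0,0,0.57],[0,0,0.003,0,0,0,0.57],[0,0,0,0,0,0,0.57]]]}}

```text
time: 11.78
position: [0.5584, 0.0383, 0.0599]
tcp_rot: [0.0, 0.771, 0.637, 0.0]
force: [-0.0, -0.3, 1.7]
grip_width: 0.429
grasp_force: 0.7
```

Request:
{"op": "step_arm", "data": {"series": [[[0,0,0.003,0,0,0,0.57],[0,0,0.003,0,0,0,0.57],[0,0,0,0,0,0,0.57]]]}}

```text
time: 12.15
position: [0.5586, 0.0383, 0.0576]
tcp_rot: [0.001, 0.771, 0.637, 0.001]
force: [-10.2, -0.8, 34.1]
grip_width: 0.431
grasp_force: 17.0
```

```bash
python3 - <<'E'
from h import *
sleeve()
p,d=read_camera('wrist');s,d2=read_camera('scene')
c=cv2.resize(s[180:275,200:327],(560,420),interpolation=cv2.INTER_CUBIC)
save('w4.png',cv2.resize(np.vstack([p,c]),None,fx=.71,fy=.71,interpolation=cv2.INTER_AREA))
E
```

```text
ring 0 0.011 [0.0442 0.0448 0.0454 0.1191 0.1249]
ring 0.02 0.03 [0.0453 0.0466 0.0953 0.1217 0.1304]
plane [-0.2356 -1.2445  0.1106]
```

View pics/w4.png

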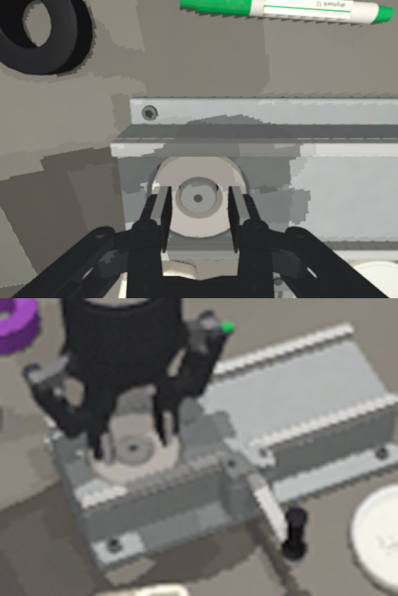

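The ring top is now about level with the deck (≈45.5 mm), so the 34 N was the end stop. I lift off and verify.

Request:
{"op": "step_arm", "data": {"series": [[[0,0,-0.005,0,0,0,0.57],[0,0,-0.03,0,0,0,0.57],[0,0,-0.05,0,0,0,0.57],[0,0,-0.04,0,0,0,0.57],[0,0,0,0,0,0,0.57],[0,0,0,0,0,0,0.57]]]}}

```text
time: 13.05
position: [0.5579, 0.0383, 0.1779]
tcp_rot: [-0.0, 0.771, 0.637, -0.0]
force: [-0.3, 1.1, 0.2]
grip_width: 0.43
grasp_force: 0.0
```

```bash
python3 - <<'E'
from h import *
p,d=read_camera('wrist');cp=camera_params('wrist');P=cloud(cp,d)
sp=np.hypot(P[...,0]-.558,P[...,1]-.038)
w=P[(sp>.02)&(sp<.028)&(d>0)];w=w[w[:,2]<.065]
A=np.c_[w[:,:2]-[.558,.038],np.ones(len(w))];print('sleeve top',np.percentile(w[:,2],[5,50,95]),np.linalg.lstsq(A,w[:,2],rcond=None)[0])
e=P[...,:2]-[.558,.038];fx=e@[-.982,.189];fy=e@[-.189,-.982]
k=(fx<-60)&(fx>-150)&(abs(fy)<28)&(abs(P[...,2]-.045)<.01);print('deck z',np.median(P[k][:,2]))
po=P[(P[...,2]>.088)&(P[...,2]<.102)&(abs(fx+65)<15)&(fy>70)&(fy<150)];print('post fy',np.median((po[:,:2]-[.558,.038])@[-.189,-.982]) if len(po) else None,len(po))
print(monitor.sense()['force'],monitor.sense()['position'])
save('w5.png',p)
E
```

```text
sleeve top [0.04443792 0.0455228  0.0466139 ] [-0.0004938   0.00014952  0.04552665]
deck z nan
post fy None 0
[ 0.16739262 -0.21549337  0.17882976] [0.55757362 0.03830778 0.17735715]
  return _methods._mean(a, axis=axis, dtype=dtype,
  ret = ret.dtype.type(ret / rcount)
```

View pics/w5.png

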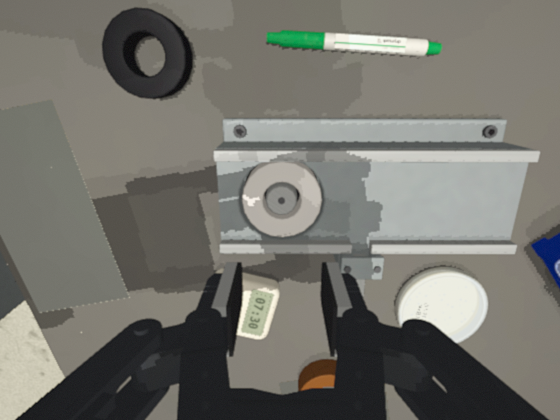

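```bash
python3 - <<'E'
from h import *
for n in('scene','top'):
    p,d=read_camera(n);P=cloud(camera_params(n),d);e=P[...,:2]-[.558,.038];fx=e@np.array([-.982,.189]);fy=e@np.array([-.189,-.982])
    m=(abs(fx+65)<14)&(fy>68)&(fy<150)&(P[...,2]>.086)&(P[...,2]<.1)&(p.max(2)<90)
    print(n,m.sum(),'post fy',np.median(fy[m]) if m.any() else None)
    k=(fx<-70)&(fx>-150)&(abs(fy)<.028)
E
sed -n 1p /dev/null
```

```text
scene 0 post fy None
top 0 post fy None
```

```bash
python3 - <<'E'
from h import *
for n in('scene','top'):
    p,d=read_camera(n);P=1000*cloud(camera_params(n),d);e=P[...,:2]-[558,38];fx=e@np.array([-.982,.189]);fy=e@np.array([-.189,-.982])
    m=(abs(fx+65)<14)&(fy>68)&(fy<150)&(P[...,2]>86)&(P[...,2]<100)&(p.max(2)<90)
    print(n,m.sum(),'post fy',np.median(fy[m]) if m.any() else None)
E
```

```text
scene 42 post fy 131.81734518928062
top 43 post fy 127.08509634334638
```

The post is at y ≈ 127–131 mm, so the bar is fully out, and the sleeve is flush. I hand in.

```bash
python3 -c "
from h import *
print(ticket.close_job())"
```

```text
the job is handed in; nothing more can be done
None
```

The job is handed in: the lock bar is fully out, the sleeve sits on the shaft with its top flush with the deck by depth measurement, the gripper touches nothing, and the arm stayed clear of the petri dish, timer and marker (their final positions were not re-measured).

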